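Fit a spring nut in the strut channel

ROBOT

A 6-joint arm with a two-finger parallel gripper is mounted at the origin on a cart in front of the work surface, level with it; the furniture and walls round the work are solid. World frame = base frame: x ahead of the robot, y to its left, z up, the work surface at z = 0. Lengths are in m, angles in degrees, forces in N, time in s.
With the tool pointing down it reaches from about 0.375 to 0.9 m from the base axis. Payload 3.1 kg.
Tool frame: the origin (TCP) lies on the centre line of the jaws, within the pads' length; the fingertips stand 17 mm ahead of it and the grasp point (between the pads) lies 2 mm behind it; z points along the fingers, y is the line along which they close (so a half turn about z gives the same grasp; the last joint's range is limited). The gripper opens to 87 mm and grips with 3 to 60 N. Pads are 19 mm wide; open, the fingers measure 117 mm over their backs; the gripper's body (75 mm by 190 mm) begins 51 mm behind the grasp point.
Start: joints at [-10.227, 30.224, 82.088, -0, 67.689, -10.227], TCP at [0.625, 0, 0.24] pointing down, gripper open.
Joint ranges: [-176.69, 176.69], [-43.24, 126.21], [12.49, 139.97], [-82, 262], [0, 151.66], [-163.58, 163.58]. Speed limits (degrees/s): [159.86, 159.86, 180, 180, 180, 180].

INTERFACE

Orientations are given as a 3x3 rotation matrix whose columns are the frame's x, y, z axes.
In Python, from rig import bot, imaging, finder gives the robot as it stands. The module is installed in compiled form; this text tells all that it offers.
- The arm moves only by the tool play_rows, never from a script. Its argument "motion" is a list that holds one entry, the list of rows, each a list of 6 numbers: the shift along the tool's x, y, z in m, then the turn, a rotation vector about the tool's x, y, z in degrees. In form: [[[dx, dy, dz, wx, wy, wz], ...]]. A call has 1 to 8 rows; each row is the pose to reach, as a shift and turn from the pose commanded when the call began, along the tool's axes at that moment; what a row does not reach only later rows make up. A row lasts 1/12 s, in which the tool goes at most 41.7 mm and 7.16 degrees, less where a joint would pass 70% of its speed; a pose out of reach is approached as far as the arm can. A call with a gripper value outside its range is refused whole. "fingers" is the finger opening in m, from 0 to 0.087, set as the call begins (left out, the last holds). The fingers move at their own pace and stop on an object; the grip force is fixed at half the most. Time passes only in rows, so rows that repeat a pose let the fingers close. It gives the time, the measured TCP pose, the force, the opening and the grip force at its end, in the units of the state.
- bot.read_state(): the state, without advancing time (a new reading comes with each control period).
- imaging.capture(name): name is "scene" or "side" or "wrist"; returns a dict with "frame" (420x560x3 uint8, red, green, blue), "camera_matrix" (3x3 intrinsics, pixels), "R" (3x3) and "t" (3): a world point X has camera coordinates R X + t. Camera axes: x right, y down, z forward; pixel columns grow to the right and rows downward; lengths in m; the calibration is good to about 2 mm. A picture is of the moment at which its call begins. There is no depth.
- bot.hand_in(): hands the job in; it is judged then, once.
Trained networks look in the newest picture that a camera, given by its name, has taken for a name from the list of things; names that differ only in an ending like _2 or _b are one class to them, and where a whole thing is asked for, a point or a joint stands for the part that bears it (a point fixed in the world has none). Each returns a list of dicts, best first, with "confidence" (0 to 1); they miss things now and then, are a little off and sometimes report something else, mostly with a low value. They report only what shows in the picture. A call takes as long as a camera call.
- finder.recognise(camera, name): "at" ([x, y, z] in m, in world coordinates, good to about 4 mm: the middle of the surface that is visible of it).
- finder.outline_of(camera, name): "pixels" (420x560 bool, what is visible of it).
The state is a dict: "time_s": time; "joint_positions": joint angles; "qvel": joint speeds; "tau": joint torques, N m; "position": TCP position; "tcp_rot": TCP orientation; "force": force on the tool from outside, world axes, zero at the start; "moment": the same for the moment, N m; "opening": opening from 0.0 (shut) to 1.0 (fully open); "grasp_force": force on a finger pad.
Only numpy, scipy, OpenCV 4.12 (cv2) and the standard library are available. Lean on these libraries where they do the work, as an engineer would, in place of code of your own. Each camera call takes 0.05 s, during which the arm holds its last target. There are 200 camera calls.

TASK

Fit the spring nut into the strut channel on the bench: put it lengthwise through the slot in the half away from the red end plate, press it down against its spring and give it a quarter turn clockwise (seen from above), then slide it towards the red end until it just touches the yellow stop block inside the channel, and let go so that the spring lifts it and its grooves catch the channel lips. The stop is only pinched in place, so find it by feel and do not shift it; never force or jam the nut, and leave the other things alone.

Things in the scene. Friction and masses are not known exactly. Their poses are not given: they have to be found in the camera images.
- spring_nut: Spring nut with an orange grip tab, standing upright on the bench. Origin: centre of the underside of its steel plate, 34 mm above the bench at the start; z up. Plate 19 mm (x) by 33 mm (y, long axis) by 8 mm thick. Two grooves 5.5 mm wide, 2.5 mm deep run along x across its top, centred 12.2 mm either side of the middle. Mass about 0.12 kg.
- tab (a point): Centre of the nut's orange tab, 41 mm above the nut's origin, same axes. Tab: 12 mm thick (x), 30 mm long (y), 34 mm high; grip it across its 12 mm. Between plate and tab is a round stem 12 mm thick and 16 mm long, which passes through the slot.
- spring_top (a point): Same point and axes as the nut's origin: top of the coil spring below the plate (0.8 N/mm, no force when free, solid after 15.5 mm). Its round slick nylon foot is 18 mm wide, its underside 34 mm below here when free. Two diagonal plate corners are cut off: inside the channel the nut turns clockwise (from above) only, and about 11 degrees past the quarter turn it meets the side walls.
- channel: Grey strut channel 41 mm wide (x), 41 mm high, 300 mm long (y), fixed slot upward on a plywood board 60x384x12 mm on the bench. Origin: centre of its underside, 12 mm above the bench; y runs along it to the red end plate (the other is dark). Inner width 36 mm, inner floor 2.5 mm above the origin.
- slot (a point): Middle of the channel's slot at its top face, 41 mm above the channel's origin; axes as the channel. The slot is 22 mm wide (x) and runs the whole length, between two lips. A pressed, turned nut that is kept clear of the side walls (1.5 mm each side) drags along the channel with only 1 to 3 N; rubbing on a wall adds to that.
- lip_edge (a point): Middle of the slot at the height where the lips' down-turned edges end (34 mm above its origin; edges 2.5 mm thick, centred 12.2 mm either side). The plate can turn when the nut's origin is 8 mm or more below here (10 mm is good: about 10 N of spring force; spring solid at 13 mm). With the grooves caught the nut's origin is 5.5 mm below here and the spring presses with 6 N.
- red_end (a point): Middle of the slot at the red end, 150 mm along y from the channel's middle, at the top face. The yellow stop block sits inside the channel in this half, its top 5 mm below the channel's top. Its flat near face is 40 to 130 mm before this point: not measured, find it by feel. It is held by friction only: over about 12 N shifts it. The turned nut touches it with its origin 9.5 mm before that face.
- tape_measure: Yellow tape measure 36x78x60 mm standing behind the channel; bystander. Origin: centre of its underside.
- oil_can: Pale oil can with a thin spout, 69x80x156 mm, behind the channel to the left; bystander. Origin: centre of its underside.
- wrench: Steel open-ended wrench 40x224x8 mm lying to the right; bystander. Origin: centre of its underside.
- spacer_spool: Rusty spool-shaped spacer 34x34x54 mm standing to the left; bystander. Origin: centre of its underside.
- pliers: Blue-handled pliers 53x176x14 mm lying to the right; bystander. Origin: centre of its underside.

How it is judged (in metres and radians):
On the way, in this order (a step that is already met when the one before it is completed fails the run):
1. the nut is lengthwise in the slot, in the half away from the red end, pressed down below the lips (x of spring_nut in the frame of channel between -0.004 and 0.004 m and z of spring_nut in the frame of channel below 0.0265 m and y of spring_nut in the frame of channel below 0 m and angle between the y axis of spring_nut and the y axis of channel, either way round below 0.26 rad and angle between spring_nut's own z axis and vertical below 0.2 rad), for 0.05 s.
2. the nut is turned a quarter turn, crosswise below the lips (x of spring_nut in the frame of channel between -0.004 and 0.004 m and z of spring_nut in the frame of channel below 0.0305 m and angle between the y axis of spring_nut and the x axis of channel, either way round below 0.2 rad and angle between spring_nut's own z axis and vertical below 0.2 rad), for 0.1 s.
At the end, for the whole second after the job is handed in: The nut sits crosswise in the channel (within 7 degrees of square, upright within 6 degrees, centred within 2.5 mm), lifted by its spring so that its grooves hold the lips (origin 26.5 to 30.2 mm above the channel's underside), its side within 3 mm of the yellow stop's face, at rest and let go (x of spring_nut in the frame of channel between -0.0025 and 0.0025 m and z of spring_nut in the frame of channel between 0.0265 and 0.0302 m and y of spring_nut in the frame of stop_face between -0.0125 and -0.007 m and angle between the y axis of spring_nut and the x axis of channel, either way round below 0.13 rad and angle between spring_nut's own z axis and vertical below 0.1 rad and contact force between spring_nut and channel above 1 N and linear speed of spring_nut below 0.01 m/s); the robot touches nothing.
It fails at once if the nut is forced against the channel or stop with more than 40 N (all contacts added, the spring's own load included) (contact force between spring_nut and channel above 40 N).
It fails at once if the stop is shifted by more than 4 mm (distance of stop_face from where it was at the start of the episode above 0.004 m).
It fails at once if the robot pushes on the channel with more than 25 N (contact force between any of the fingers, the arm and channel above 25 N).
It fails at once if a bystander is moved by more than 20 mm (distance of any of tape_measure, oil_can, wrench, spacer_spool, pliers from where it was at the start of the episode above 0.02 m).
It also fails if it takes over 67 s, if anything falls off the work surface, if the arm or the gripper's body presses on something with over 40 N, if the wrist force passes 120 N, or if a joint passes its speed limit or range.

## Working session

There is one attempt and no reset: what is moved stays moved. The work goes in short steps, Python scripts to look and compute and a tool call to move; the robot and the scene stay as the last step left them, time stands still between calls to the robot, and variables do not carry over. Pictures are saved under pics/ and viewed, at most 13 in all, crops included, and the job is handed in when it is done.

Besides the shell and the picture viewer there is one more tool, called after "Request:" by a JSON object that holds its "name" and its "arguments", one argument or row to a line. play_rows: Moves the arm, as the interface text tells. Its arguments: {"type":"object","properties":{"motion":{"type":"array"},"fingers":{"type":"number"}},"required":["motion"]}

```bash
mkdir -p pics; python3 - <<'E'
from rig import bot, imaging, finder
import cv2,numpy as np
s=bot.read_state();print(s)
for c in ["scene","side","wrist"]:
    im=imaging.capture(c);cv2.imwrite(f"pics/{c}0.png",im["frame"][:,:,::-1])
    print(c,im["camera_matrix"].tolist(),im["R"].tolist(),im["t"].tolist())
    for n in ["spring_nut","tab","channel","slot","red_end","lip_edge"]:
        r=finder.recognise(c,n)
        print(n,[(np.round(d["at"],4).tolist(),round(d["confidence"],2)) for d in r[:2]])
a=cv2.imread("pics/scene0.png");b=cv2.imread("pics/side0.png");w=cv2.imread("pics/wrist0.png")
E
```

```text
{'time_s': 0.0, 'joint_positions': array([-1.02283255e+01,  3.02786748e+01,  8.21575086e+01, -9.82842784e-04,
        6.76885538e+01, -1.02273449e+01]), 'qvel': array([ 0.0293727 , -0.02280794,  0.00724957, -0.00373693, -0.04382852,
        0.01130347]), 'tau': array([-5.45745443e-04, -4.40045428e+01, -1.76593530e+01,  6.32597599e-02,
        5.83207863e-02, -1.53719384e-04]), 'position': array([6.24295200e-01, 1.40762371e-04, 2.38568488e-01]), 'tcp_rot': array([[ 1.09833958e-05,  9.99997699e-01, -2.14529276e-03],
       [ 9.99999931e-01, -1.01875830e-05,  3.70968225e-04],
       [ 3.70945516e-04, -2.14529669e-03, -9.99997630e-01]]), 'force': array([ 0.11700135, -0.36061813,  0.14034149]), 'moment': array([-2.01454241e-02, -9.14472814e-03,  8.81632888e-05]), 'grasp_force': 0.0, 'opening': 0.9989931563535935}
scene [[529.3823534070957, 0.0, 290.46153005459394], [0.0, 529.3823534070957, 207.05648627604143], [0.0, 0.0, 1.0]] [[0.4845256160185127, -0.8747018367582091, -0.011472758765728735], [-0.4259669235814859, -0.22446112158441434, -0.8764527282812188], [0.7640596229591027, 0.42955081
[... 985 characters left out ...]
36, 0.0184], 0.71)]
lip_edge [([0.5556, 0.0327, 0.016], 0.96)]
wrist [[316.3366330922617, 0.0, 273.67391571918813], [0.0, 316.3366330922617, 204.930293275747], [0.0, 0.0, 1.0]] [[0.9999997305724566, -0.0006953040035717036, -0.00023538767528629838], [-0.0005975589103336989, -0.9572957981296843, 0.28910966397994986], [-0.0004263547393196488, -0.28910944542784045, -0.9572959556929317]] [-0.6242139510625403, -0.034348532038561023, 0.3913588145969435]
spring_nut [([0.4397, 0.009, 0.0689], 0.8)]
tab [([0.4419, 0.0108, 0.0664], 0.73)]
channel [([0.5625, 0.0459, 0.0159], 0.6)]
slot [([0.5647, 0.0439, 0.021], 0.85)]
red_end [([0.5616, 0.0427, 0.0199], 0.66)]
lip_edge [([0.565, 0.0459, 0.0179], 0.67)]
```

View pics/scene0.png

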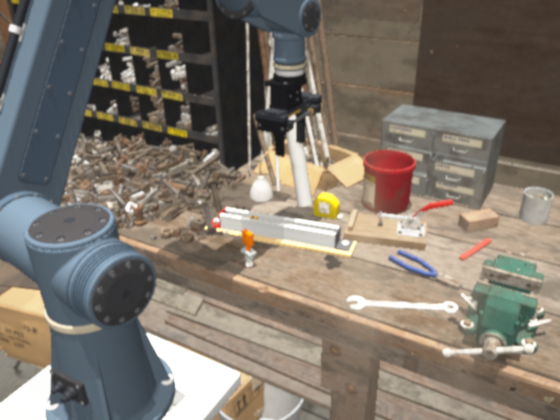

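View pics/wrist0.png

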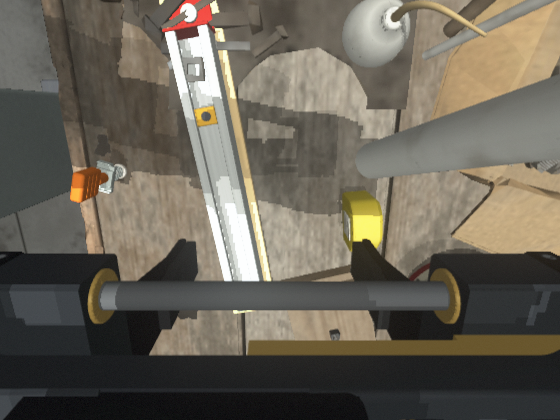

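The wrist view shows the channel from (190,12) at the red end to about (245,300). The yellow stop is at (206,116) and the nut's orange tab at (85,185), with its foot at (115,173). I'll enlarge this for accurate edges.

```bash
python3 - <<'E'
import cv2,numpy as np
w=cv2.imread("pics/wrist0.png");s=cv2.imread("pics/side0.png");c=cv2.imread("pics/scene0.png")
A=cv2.resize(w[0:150,60:260],None,fx=4,fy=4,interpolation=cv2.INTER_CUBIC)
cv2.imwrite("pics/a.png",A)
B=cv2.resize(w[150:310,60:270],None,fx=3.75,fy=3.75,interpolation=cv2.INTER_CUBIC)
cv2.imwrite("pics/b.png",B)
C=cv2.resize(c[195:275,190:370],None,fx=4.4,fy=4.4,interpolation=cv2.INTER_CUBIC)
cv2.imwrite("pics/c.png",C)
E
```

```text
(no output)
```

View pics/a.png

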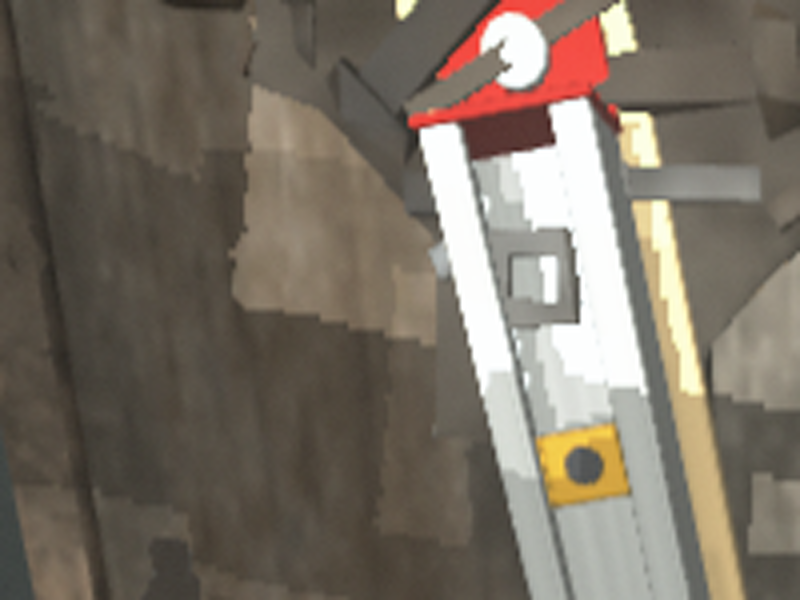

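View pics/b.png

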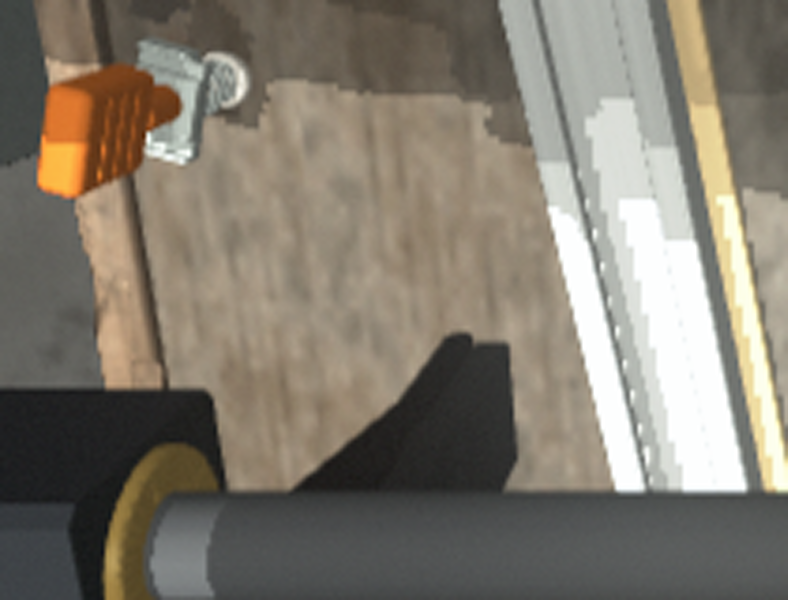

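View pics/side0.png

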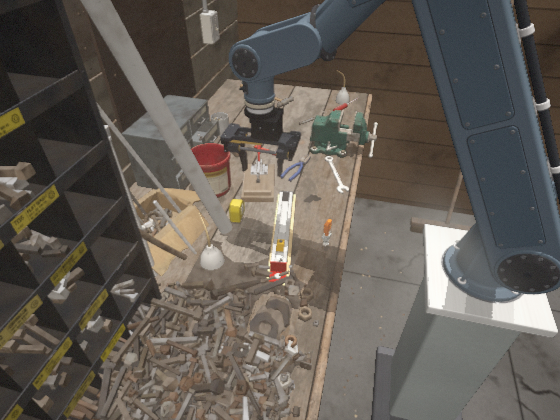

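```bash
cat > h.py <<'E'
from rig import bot, imaging, finder
import cv2,numpy as np
from scipy.optimize import minimize
def ray(im,uv,z):
    R=np.array(im["R"]);C=-R.T@im["t"]
    d=R.T@np.linalg.inv(im["camera_matrix"])@np.array([uv[0],uv[1],1.])
    return C+d*(z-C[2])/d[2]
def proj(im,P):
    q=np.array(im["R"])@np.atleast_2d(P).T+np.array(im["t"])[:,None]
    q=im["camera_matrix"]@q
    return (q[:2]/q[2]).T
def box(x,y,z,yaw,a=.006,b=.015,h=.017):
    c,s=np.cos(yaw),np.sin(yaw)
    return np.array([[x+c*i*a-s*j*b,y+s*i*a+c*j*b,z+k*h] for i in(-1,1) for j in(-1,1) for k in(-1,1)])
def sil(im,P):
    S=8;m=np.zeros((420*2,560*2),np.uint8)
    h=cv2.convexHull(proj(im,P).astype(np.float32))
    cv2.fillConvexPoly(m,np.round(((h+.5)*2-.5)*2**S).astype(np.int32),255,cv2.LINE_AA,S)
    return cv2.resize(m,(560,420),interpolation=cv2.INTER_AREA)/255.
def orange(f):
    h=cv2.cvtColor(f,cv2.COLOR_RGB2HSV)
    m=((h[...,0]>=6)&(h[...,0]<=17)&(h[...,1]>190)&(h[...,2]>110)).astype(np.uint8)
    n,l,st,_=cv2.connectedComponentsWithStats(m)
    return (l==1+np.argmax(st[1:,4])).astype(float), st[1+np.argmax(st[1:,4])]
E
python3 - <<'E'
from h import *
ims={c:imaging.capture(c) for c in["scene","side","wrist"]}
w=ims["wrist"]
print("cam",-np.array(w["R"]).T@w["t"])
L=np.array([ray(w,p,.053)[:2] for p in[(164.5,30.5),(193.3,151.3),(224.5,280.7)]])
Rr=np.array([ray(w,p,.053)[:2] for p in[(208,23.75),(233.9,151.3),(259.5,280.7)]])
print(L.round(4),Rr.round(4))
print("stop",ray(w,(197.5,126),.048),ray(w,(217,123),.048))
M={}
for c in ims:
    M[c],st=orange(ims[c]["frame"]);print(c,st)
def cost(p,cs):
    return sum(np.abs(sil(ims[c],box(p[0],p[1],.075,p[2]))-M[c]).sum()/M[c].sum() for c in cs)
for cs in (["wrist"],["scene"],["side"],["wrist","scene"],list(ims)):
    r=min((minimize(cost,[.435,.01,y0],args=(cs,),method="Nelder-Mead",options=dict(initial_simplex=[[.435,.01,y0],[.445,.01,y0],[.435,.02,y0],[.435,.01,y0+.3]],maxiter=150)) for y0 in(-.6,-.2,.2,.6)),key=lambda r:r.fun)
    print(cs,r.x.round(4),np.degrees(r.x[2]).round(1),round(r.fun,3))
for n in["tape_measure","oil_can","spacer_spool"]:
    for c in ims: print(n,c,[(np.round(d["at"],3).tolist(),round(d["confidence"],2)) for d in finder.recognise(c,n)[:1]])
E
```

```text
cam [0.62436147 0.07982926 0.38439855]
[[ 0.5219  0.1508]
 [ 0.5406  0.0381]
 [ 0.5661 -0.1136]] [[ 0.563   0.1564]
 [ 0.5828  0.0381]
 [ 0.6074 -0.1136]]
stop [0.54555817 0.06346527 0.048     ] [0.56586195 0.06645402 0.048     ]
scene [243 231  10  19 125]Traceback (most recent call last):
  File "<stdin>", line 11, in <module>
  File "h.py", line 24, in orange
    return (l==1+np.argmax(st[1:,4])).astype(float), st[1+np.argmax(st[1:,4])]
                 ~~~~~~~~~^^^^^^^^^^
    return _wrapfunc(a, 'argmax', axis=axis, out=out, **kwds)
    return bound(*args, **kwds)
ValueError: attempt to get argmax of an empty sequence
```

```bash
sed -i 's/>190)&(h\[...,2\]>110)/>150)\&(h[...,2]>90)/; s/>=6/>=4/' h.py
cat > fit.py <<'E'
from h import *
ims={c:imaging.capture(c) for c in["scene","side","wrist"]}
M={}
g=dict(scene=(.43,.01,.07),side=(.43,.01,.07),wrist=(.43,.01,.07))
for c in ims:
    u,v=proj(ims[c],[.435,.01,.075])[0].astype(int);r=40
    f=ims[c]["frame"].copy();k=np.zeros(f.shape[:2],bool);k[max(0,v-r):v+r,max(0,u-r):u+r]=1;f[~k]=0
    M[c],st=orange(f);print(c,st)
def cost(p,cs):
    return sum(np.abs(sil(ims[c],box(p[0],p[1],.075,p[2]))-M[c]).sum()/M[c].sum() for c in cs)
for cs in (["wrist"],["scene"],["side"],["wrist","scene"],list(ims)):
    r=min((minimize(cost,[.435,.01,y0],args=(cs,),method="Nelder-Mead",options=dict(initial_simplex=[[.435,.01,y0],[.445,.01,y0],[.435,.02,y0],[.435,.01,y0+.3]],maxiter=150)) for y0 in(-.6,-.2,.2,.6)),key=lambda r:r.fun)
    print(cs,r.x.round(4),np.degrees(r.x[2]).round(1),round(r.fun,3))
E
python3 fit.py; python3 - <<'E'
from h import *
for n in["tape_measure","oil_can","spacer_spool"]:
    for c in ["scene","wrist"]:
        imaging.capture(c);print(n,c,[(np.round(d["at"],3).tolist(),round(d["confidence"],2)) for d in finder.recognise(c,n)[:1]])
E
```

```text
scene [242 230  12  20 157]
side [325 219   7   7  25]
wrist [ 70 167  38  36 811]
['wrist'] [ 0.4374  0.0089 -0.6012] -34.4 0.323
['scene'] [ 0.4287  0.0041 -0.548 ] -31.4 0.3
['side'] [ 0.4364 -0.0063  0.079 ] 4.5 2.427
['wrist', 'scene'] [ 0.435   0.008  -0.5586] -32.0 0.741
['scene', 'side', 'wrist'] [0.4351 0.0082 0.0716] 4.1 3.745
tape_measure scene [([0.711, -0.054, 0.036], 0.56)]
tape_measure wrist [([0.723, -0.034, 0.054], 0.8)]
oil_can scene [([0.719, 0.145, 0.038], 0.6)]
oil_can wrist [([0.727, 0.146, 0.049], 0.94)]
spacer_spool scene [([0.45, 0.359, 0.028], 0.56)]
spacer_spool wrist []
```

Request:
{"name": "play_rows", "arguments": {
  "motion": [
    [[0.002, -0.037, 0.012, 0, 0, 0], [0.004, -0.075, 0.025, 0, 0, 0], [0.006, -0.112, 0.04, 0, 0, 0], [0.008, -0.15, 0.055, 0, 0, 0], [0.009, -0.187, 0.065, 0, 0, 0], [0.009, -0.187, 0.065, 0, 0, 0], [0.009, -0.187, 0.065, 0, 0, 0]]
  ]
}}

```text
time_s: 2.53
position: [0.4342, 0.0098, 0.1738]
tcp_rot: [[0.0, 1.0, -0.005], [1.0, -0.0, 0.001], [0.001, -0.005, -1.0]]
force: [0.7, 0.6, 0.5]
opening: 0.998
grasp_force: 0.0
```

```bash
cat > fitw.py <<'E'
from h import *
import sys
z=float(sys.argv[1]);x0,y0=map(float,sys.argv[2:4]);name=sys.argv[4]
w=imaging.capture("wrist")
s=bot.read_state();print(s["position"].round(4),s["tcp_rot"].round(3).tolist(),s["joint_positions"].round(1))
cv2.imwrite("pics/%s.png"%name,w["frame"][:,:,::-1])
m=finder.outline_of("wrist","tab");print([d["confidence"] for d in m])
M,st=orange(w["frame"]);print(st)
def cost(p): return np.abs(sil(w,box(p[0],p[1],z,p[2]))-M).sum()/M.sum()
r=min((minimize(cost,[x0,y0,a],method="Nelder-Mead",options=dict(initial_simplex=[[x0,y0,a],[x0+.01,y0,a],[x0,y0+.01,a],[x0,y0,a+.3]],maxiter=200)) for a in(-.6,-.2,.2,.6)),key=lambda r:r.fun)
print(r.x.round(4),np.degrees(r.x[2]).round(1),round(r.fun,3))
f=w["frame"][:,:,::-1].copy()
h=cv2.convexHull(proj(w,box(r.x[0],r.x[1],z,r.x[2])).astype(np.float32)).astype(int)
cv2.polylines(f,[h],True,(255,0,0),1);cv2.imwrite("pics/%s_o.png"%name,f)
E
python3 fitw.py .075 .435 .009 w1
```

```text
[0.4378 0.009  0.1747] [[0.0, 1.0, 0.001], [1.0, -0.0, -0.0], [-0.0, 0.001, -1.0]] [-13.5  22.3 112.    0.   45.7 -13.5]
[0.93]
[266 193  22  45 697]
[ 0.4348  0.0088 -0.1825] -10.5 0.239
```

View pics/w1_o.png

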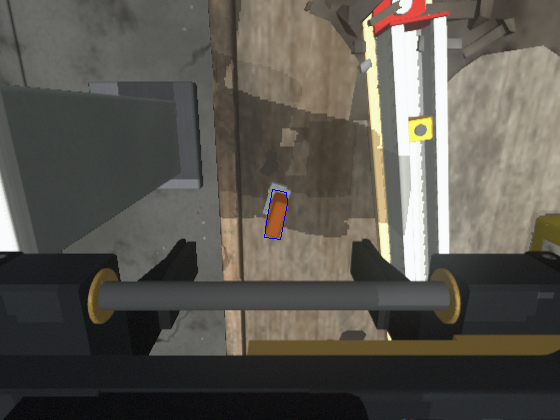

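The fitted outline sits on the tab at (276,215). The nut is at about (0.435, 0.009) with its yaw at -10.5°, so I'll grasp it now.

Request:
{"name": "play_rows", "arguments": {
  "motion": [
    [[0, -0.001, 0.02, 0, 0, 5], [0, -0.003, 0.045, 0, 0, 10.5], [0, -0.003, 0.07, 0, 0, 10.5], [0, -0.003, 0.09, 0, 0, 10.5], [0, -0.003, 0.098, 0, 0, 10.5], [0, -0.003, 0.098, 0, 0, 10.5], [0, -0.003, 0.098, 0, 0, 10.5]]
  ]
}}

```text
time_s: 3.22
position: [0.4365, 0.0087, 0.0767]
tcp_rot: [[0.182, 0.983, 0.001], [0.983, -0.182, -0.0], [-0.0, 0.001, -1.0]]
force: [-0.8, -0.2, 0.8]
opening: 1.0
grasp_force: 0.0
```

Request:
{"name": "play_rows", "arguments": {
  "motion": [
    [[0, 0, 0, 0, 0, 0], [0, 0, 0, 0, 0, 0], [0, 0, 0, 0, 0, 0]]
  ],
  "fingers": 0.03
}}

```text
time_s: 3.47
position: [0.4358, 0.0089, 0.0775]
tcp_rot: [[0.182, 0.983, 0.002], [0.983, -0.182, -0.001], [-0.0, 0.003, -1.0]]
force: [0.1, -0.3, -0.4]
opening: 0.853
grasp_force: 0.0
```

```bash
python3 fitw.py .075 .435 .009 w2; python3 -c "
import cv2;a=cv2.imread('pics/w2_o.png')[150:330,170:390];cv2.imwrite('pics/w2c.png',cv2.resize(a,None,fx=3,fy=3))"
```

```text
[0.4356 0.0089 0.0774] [[0.182, 0.983, 0.002], [0.983, -0.182, -0.001], [-0.0, 0.002, -1.0]] [-13.6  33.8 116.7   0.   29.4  -3.1]
[0.59]
[ 261  234   28   47 1105]
[ 0.4349  0.0091 -0.2558] -14.7 0.984
```

View pics/w2c.png

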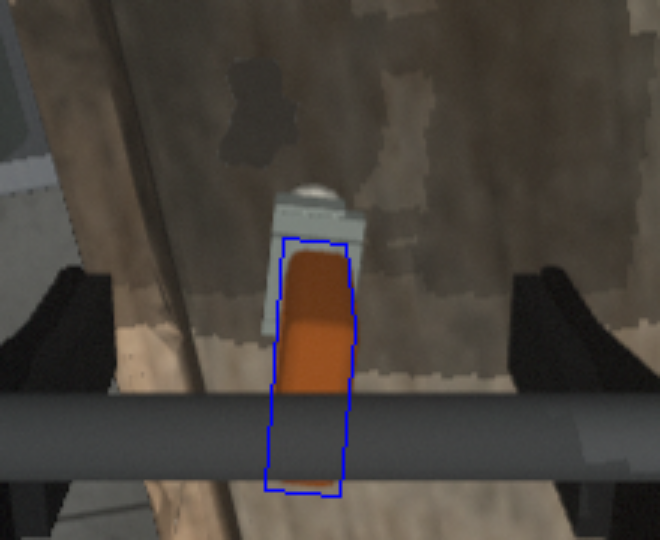

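The tab is centred between the fingers: the pads are at 113 and 510, with the tab's middle at about 317. I'll close on it.

Request:
{"name": "play_rows", "arguments": {
  "motion": [
    [[0, 0, 0, 0, 0, 0], [0, 0, 0, 0, 0, 0], [0, 0, 0, 0, 0, 0], [0, 0, 0, 0, 0, 0], [0, 0, 0, 0, 0, 0], [0, 0, 0, 0, 0, 0], [0, 0, 0, 0, 0, 0], [0, 0, 0, 0, 0, 0]]
  ],
  "fingers": 0.0
}}

```text
time_s: 4.23
position: [0.435, 0.0091, 0.0765]
tcp_rot: [[0.182, 0.983, -0.0], [0.983, -0.182, 0.0], [0.0, -0.0, -1.0]]
force: [0.1, -0.4, -0.2]
opening: 0.16
grasp_force: 0.0
```

Request:
{"name": "play_rows", "arguments": {
  "motion": [
    [[0, 0, 0, 0, 0, 0], [0, 0, 0, 0, 0, 0], [0, 0, 0, 0, 0, 0], [0, 0, 0, 0, 0, 0], [0, 0, 0, 0, 0, 0], [0, 0, 0, 0, 0, 0]]
  ]
}}

```text
time_s: 4.73
position: [0.435, 0.0091, 0.0766]
tcp_rot: [[0.182, 0.983, 0.0], [0.983, -0.182, -0.0], [-0.0, 0.0, -1.0]]
force: [0.7, -0.5, 0.1]
opening: 0.137
grasp_force: 30.0
```

Request:
{"name": "play_rows", "arguments": {
  "motion": [
    [[0, 0, -0.03, 0, 0, 0], [0, 0, -0.06, 0, 0, 0], [0, 0.005, -0.09, 0, 0, -4], [-0.002, 0.04, -0.095, 0, 0, -10], [-0.004, 0.075, -0.095, 0, 0, -15], [-0.006, 0.11, -0.095, 0, 0, -20], [-0.0075, 0.141, -0.095, 0, 0, -20], [-0.0075, 0.141, -0.095, 0, 0, -20]]
  ]
}}

```text
time_s: 5.4
position: [0.5797, -0.0265, 0.1723]
tcp_rot: [[-0.164, 0.986, 0.011], [0.986, 0.164, -0.003], [-0.004, 0.01, -1.0]]
force: [1.2, 0.0, -1.1]
opening: 0.141
grasp_force: 30.0
```

Request:
{"name": "play_rows", "arguments": {
  "motion": [
    [[0, 0, 0, 0, 0, 0], [0, 0, 0, 0, 0, 0], [0, 0, 0, 0, 0, 0]]
  ]
}}

```text
time_s: 5.65
position: [0.5701, -0.0234, 0.1708]
tcp_rot: [[-0.165, 0.986, -0.004], [0.986, 0.165, 0.001], [0.001, -0.003, -1.0]]
force: [-0.0, -0.1, -1.9]
opening: 0.137
grasp_force: 30.0
```

```bash
python3 - <<'E'
from h import *
s=bot.read_state();print(s["position"].round(4),s["tcp_rot"].round(4).tolist(),s["force"].round(2),s["joint_positions"].round(1))
w=imaging.capture("wrist");sc=imaging.capture("scene")
a=cv2.resize(w["frame"][0:300,120:420,::-1],None,fx=2,fy=2,interpolation=cv2.INTER_CUBIC)
cv2.imwrite("pics/w3full.png",w["frame"][:,:,::-1])
cv2.imwrite("pics/w3.png",a);cv2.imwrite("pics/s3.png",sc["frame"][:,:,::-1])
np.savez("w3.npz",**w)
for y in(-.03,0,.05): print(proj(w,[[.5672-.165*y+s_*.986*.0205,.0057+.986*y+s_*.165*.0205,.053] for s_ in(-1,1)]).round(1).tolist())
E
```

```text
[ 0.5701 -0.0234  0.1708] [[-0.1651, 0.9863, -0.0035], [0.9863, 0.1652, 0.0009], [0.0014, -0.0033, -1.0]] [-0.02 -0.08 -1.93] [-13.6  31.2  93.7   0.   55.3 -23.1]
[[253.6, 206.7], [300.8, 206.7]]
[[252.9, 172.6], [301.6, 172.6]]
[[251.7, 110.6], [303.2, 110.6]]
```

View pics/w3.png

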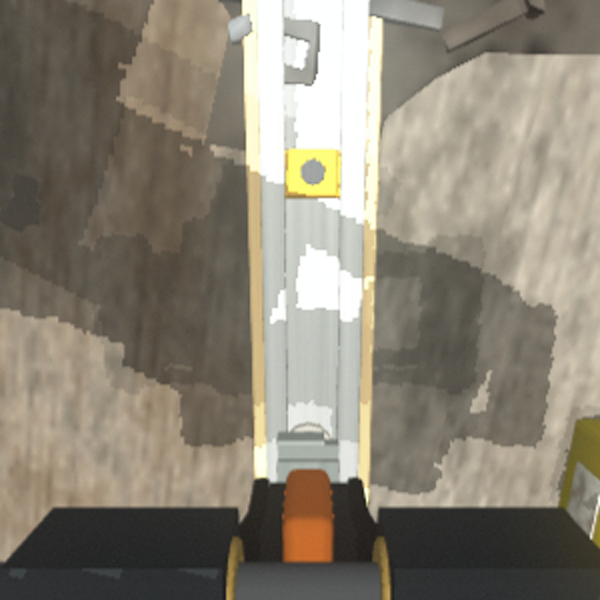

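The nut hangs at about (277–338, 435–480) in the 2x crop. The slot edges are at 286 and 338, so the slot is about 2 mm to the right of the nut. Next I'll let the arm settle and re-measure the slot centre numerically.

Request:
{"name": "play_rows", "arguments": {
  "motion": [
    [[0, 0.002, 0, 0, 0, 0], [0, 0.002, 0, 0, 0, 0], [0, 0.002, 0, 0, 0, 0], [0, 0.002, 0, 0, 0, 0], [0, 0.002, 0, 0, 0, 0], [0, 0.002, 0, 0, 0, 0], [0, 0.002, 0, 0, 0, 0]]
  ]
}}

```text
time_s: 6.33
position: [0.5742, -0.0237, 0.1716]
tcp_rot: [[-0.165, 0.986, -0.0], [0.986, 0.165, 0.0], [0.0, -0.0, -1.0]]
force: [-0.0, 0.1, -1.5]
opening: 0.137
grasp_force: 30.0
```

```bash
python3 - <<'E'
from h import *
s=bot.read_state();print(s["position"].round(4),s["tcp_rot"].round(4).tolist(),s["force"].round(2))
w=imaging.capture("wrist");f=w["frame"]
cv2.imwrite("pics/w4.png",f[:,:,::-1])
for y in(-.01,0.02,.05): print(proj(w,[[.5672-.165*y+s_*.986*.0205,.0057+.986*y+s_*.165*.0205,.053] for s_ in(-1,1)]).round(1).tolist())
T,R=s["position"],s["tcp_rot"]
for d in(-.03,-.02,0,.06,.118):print("axis",d,proj(w,T+R@[.0,0,d]).round(1))
for v in(125,130,135,170,175,180,190,200): print(v,f[v,244:308].mean(1).astype(int).tolist())
for v in (225,): print(v,f[v,244:308].mean(1).astype(int).tolist())
m,st=orange(f);print(st)
for v in range(240,285,8):
    c=np.where(m[v])[0];print(v,c.min(),c.max())
E
```

```text
[ 0.5742 -0.0237  0.1716] [[-0.165, 0.9863, -0.0], [0.9863, 0.165, 0.0], [0.0, -0.0, -1.0]] [-0.03  0.06 -1.51]
[[248.0, 182.7], [296.1, 182.7]]
[[247.1, 147.1], [296.9, 147.1]]
[[246.2, 109.1], [297.6, 109.1]]
axis -0.03 [[275.2 307.8]]
axis -0.02 [[275.1 294.5]]
axis 0 [[274.9 272.6]]
axis 0.06 [[274.6 229.8]]
axis 0.118 [[274.5 205.5]]
125 [174, 158, 180, 191, 195, 200, 200, 197, 196, 195, 194, 189, 184, 159, 196, 206, 205, 201, 199, 197, 198, 198, 200, 204, 203, 202, 254, 254, 254, 254, 254, 254, 254, 254, 254, 254, 252, 223, 202, 200, 169, 189, 196, 201, 204, 205, 203, 198, 197, 196, 190, 188, 179, 181, 186, 190, 193, 191, 181, 116, 98, 100, 102, 104]
130 [174, 154, 177, 191, 196, 198, 200, 198, 194, 195, 194, 189, 185, 163, 197, 203, 204, 199, 198, 197, 198, 198, 200, 203, 203, 254, 254, 254, 254, 254, 254, 254, 254, 254, 254, 254, 254, 254, 254, 254, 226, 191, 196, 201, 205, 205, 200, 199, 197, 197, 188, 182, 179, 182, 186, 191, 193, 189, 176, 115, 95, 96, 96, 96]
135 [174, 156, 175, 186, 195, 199, 200, 197, 195, 194, 193, 192, 189, 150, 193, 202, 202, 201, 199, 196, 196, 197,
[... 1556 characters left out ...]
, 192, 192, 192, 186, 185, 146, 186, 195, 192, 195, 195, 193, 192, 194, 191, 214, 198, 193, 194, 191, 190, 225, 219, 193, 187, 188, 187, 191, 190, 189, 170, 178, 187, 191, 196, 196, 194, 194, 192, 191, 186, 157, 175, 180, 182, 184, 193, 191, 134, 126, 125, 126, 125, 124, 123]
225 [248, 249, 249, 248, 233, 221, 225, 227, 229, 228, 228, 228, 227, 224, 182, 173, 171, 172, 172, 172, 171, 172, 171, 172, 172, 172, 171, 172, 172, 172, 172, 172, 173, 171, 171, 173, 172, 172, 170, 173, 172, 172, 172, 173, 172, 198, 226, 228, 222, 217, 198, 211, 214, 215, 217, 206, 158, 114, 104, 105, 104, 105, 108, 109]
[ 261  235   26   46 1090]
240 264 283
248 263 284
256 262 285
264 261 286
272 262 286
280 262 285
```

The slot centre is at column 270.55 and the nut at about 273.5, so I need to shift -2.5 mm in tool y. The yaw is already aligned.

Request:
{"name": "play_rows", "arguments": {
  "motion": [
    [[0, -0.0025, 0, 0, 0, 0], [0, -0.0025, 0.01, 0, 0, 0], [0, -0.0025, 0.025, 0, 0, 0], [0, -0.0025, 0.035, 0, 0, 0], [0, -0.0025, 0.045, 0, 0, 0], [0, -0.0025, 0.055, 0, 0, 0], [0, -0.0025, 0.062, 0, 0, 0], [0, -0.0025, 0.062, 0, 0, 0]]
  ]
}}

```text
time_s: 7.05
position: [0.5706, -0.0239, 0.1076]
tcp_rot: [[-0.165, 0.986, -0.004], [0.986, 0.165, 0.001], [0.001, -0.003, -1.0]]
force: [0.0, 0.1, -1.9]
opening: 0.136
grasp_force: 30.0
```

Request:
{"name": "play_rows", "arguments": {
  "motion": [
    [[0, 0, 0, 0, 0, 0], [0, 0, 0, 0, 0, 0]]
  ]
}}

```text
time_s: 7.22
position: [0.5722, -0.0242, 0.1098]
tcp_rot: [[-0.165, 0.986, 0.001], [0.986, 0.165, -0.0], [-0.0, 0.001, -1.0]]
force: [0.5, -0.1, -1.5]
opening: 0.138
grasp_force: 30.0
```

```bash
python3 - <<'E'
from h import *
s=bot.read_state();print(s["position"].round(4),s["tcp_rot"].round(4).tolist(),s["force"].round(2),s["moment"].round(3))
w=imaging.capture("wrist");f=w["frame"]
cv2.imwrite("pics/w5.png",cv2.resize(f[140:300,174:374,::-1],None,fx=4,fy=4))
E
```

```text
[ 0.5722 -0.0242  0.1098] [[-0.1651, 0.9863, 0.0008], [0.9863, 0.1651, -0.0002], [-0.0003, 0.0007, -1.0]] [ 0.49 -0.05 -1.52] [ 0.03  -0.004  0.011]
```

View pics/w5.png

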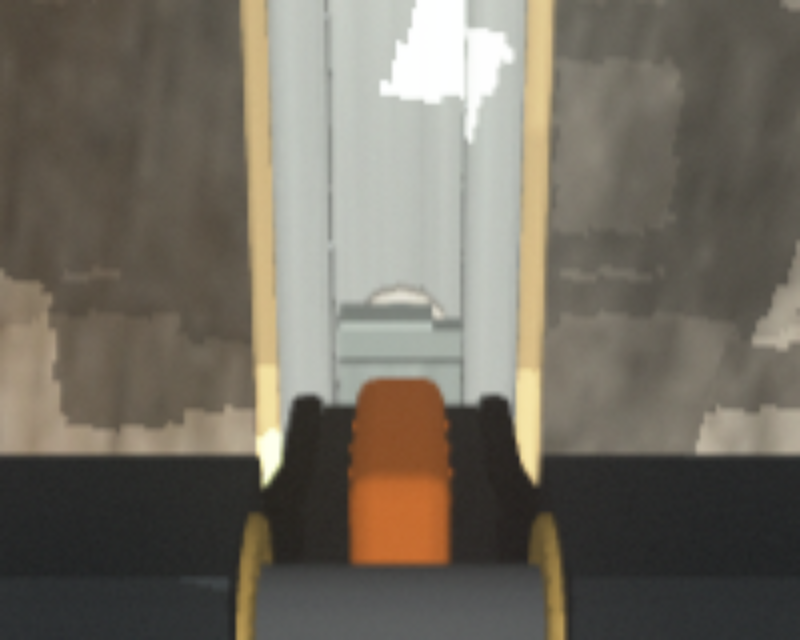

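The nut's plate spans 340–463 against slot edges at 333–464, so it is within about 0.5 mm. I'll descend in steps with a small correction.

Request:
{"name": "play_rows", "arguments": {
  "motion": [
    [[0, -0.0004, 0.004, 0, 0, 0], [0, -0.0004, 0.008, 0, 0, 0], [0, -0.0004, 0.012, 0, 0, 0], [0, -0.0004, 0.016, 0, 0, 0], [0, -0.0004, 0.019, 0, 0, 0], [0, -0.0004, 0.019, 0, 0, 0], [0, -0.0004, 0.019, 0, 0, 0]]
  ]
}}

```text
time_s: 7.85
position: [0.5712, -0.0241, 0.0904]
tcp_rot: [[-0.165, 0.986, -0.001], [0.986, 0.165, 0.0], [0.0, -0.001, -1.0]]
force: [-0.7, -0.2, 0.4]
opening: 0.134
grasp_force: 30.0
```

Request:
{"name": "play_rows", "arguments": {
  "motion": [
    [[0, 0, 0.003, 0, 0, 0], [0, 0, 0.006, 0, 0, 0], [0, 0, 0.009, 0, 0, 0], [0, 0, 0.011, 0, 0, 0], [0, 0, 0.0125, 0, 0, 0], [0, 0, 0.0125, 0, 0, 0], [0, 0, 0.0125, 0, 0, 0]]
  ]
}}

```text
time_s: 8.43
position: [0.5718, -0.0242, 0.0791]
tcp_rot: [[-0.165, 0.986, 0.001], [0.986, 0.165, -0.0], [-0.0, 0.001, -1.0]]
force: [-2.2, 0.9, 8.9]
opening: 0.139
grasp_force: 30.0
```

Request:
{"name": "play_rows", "arguments": {
  "motion": [
    [[0, -0.0005, 0, 0, 0, 0], [0, -0.0005, 0, 0, 0, 0], [0, -0.0005, 0.0003, 0, 0, 0], [0, -0.0005, 0.0003, 0, 0, 0], [0, -0.0005, 0.0003, 0, 0, 0]]
  ]
}}

```text
time_s: 8.85
position: [0.5717, -0.0242, 0.0791]
tcp_rot: [[-0.165, 0.986, 0.002], [0.986, 0.165, -0.0], [-0.001, 0.002, -1.0]]
force: [-0.9, 1.0, 10.0]
opening: 0.137
grasp_force: 30.0
```

```bash
python3 - <<'E'
from h import *
s=bot.read_state();print(s["position"].round(4),s["tcp_rot"].round(4).tolist(),s["force"].round(2),s["moment"].round(3))
E
```

```text
[ 0.5717 -0.0242  0.0791] [[-0.1649, 0.9863, 0.0024], [0.9863, 0.165, -0.0002], [-0.0006, 0.0023, -1.0]] [-0.87  1.01  9.96] [0.167 0.19  0.01 ]
```

Request:
{"name": "play_rows", "arguments": {
  "motion": [
    [[0, 0, 0, 0, 0, 6], [0, 0, 0, 0, 0, 12], [0, 0, 0, 0, 0, 18], [0, 0, 0, 0, 0, 24], [0, 0, 0, 0, 0, 30], [0, 0, 0, 0, 0, 36], [0, 0, 0, 0, 0, 42], [0, 0, 0, 0, 0, 45]]
  ]
}}

```text
time_s: 9.52
position: [0.5729, -0.0249, 0.0794]
tcp_rot: [[0.584, 0.812, 0.005], [0.812, -0.584, -0.001], [0.002, 0.005, -1.0]]
force: [0.5, -0.7, 8.5]
opening: 0.136
grasp_force: 30.0
```

```bash
cat > st.py <<'E'
from h import *
s=bot.read_state();p=s["position"];R=s["tcp_rot"]
u=np.array([-.165,.9863]);l=np.array([.9863,.165]);d=p[:2]-[.5672,.0057]
print(round(s["time_s"],2),p.round(4),"ych %.4f lat %.4f"%(d@u,d@l),"yaw toolx rel ch",np.degrees(np.arctan2(-R[:2,0]@l,R[:2,0]@u)).round(2),"F along %.2f lat %.2f z %.2f"%(s["force"][:2]@u,s["force"][:2]@l,s["force"][2]),s["moment"].round(3),R[:,2].round(4),s["grasp_force"].round(1) if s["grasp_force"] else 0)
E
python3 st.py
```

```text
Traceback (most recent call last):
  File "st.py", line 4, in <module>
    print(round(s["time_s"],2),p.round(4),"ych %.4f lat %.4f"%(d@u,d@l),"yaw toolx rel ch",np.degrees(np.arctan2(-R[:2,0]@l,R[:2,0]@u)).round(2),"F along %.2f lat %.2f z %.2f"%(s["force"][:2]@u,s["force"][:2]@l,s["force"][2]),s["moment"].round(3),R[:,2].round(4),s["grasp_force"].round(1) if s["grasp_force"] else 0)
                                                                                                                                                                                                                                                                       ^^^^^^^^^^^^^^^^^^^^^^
AttributeError: 'float' object has no attribute 'round'
```

Request:
{"name": "play_rows", "arguments": {
  "motion": [
    [[0, 0, 0, 0, 0, 6], [0, 0, 0, 0, 0, 12], [0, 0, 0, 0, 0, 18], [0, 0, 0, 0, 0, 24], [0, 0, 0, 0, 0, 30], [0, 0, 0, 0, 0, 36], [0, 0, 0, 0, 0, 41], [0, 0, 0, 0, 0, 45]]
  ]
}}

```text
time_s: 10.18
position: [0.573, -0.0249, 0.0794]
tcp_rot: [[0.987, 0.161, 0.005], [0.161, -0.987, -0.002], [0.005, 0.002, -1.0]]
force: [-0.1, -0.4, 9.4]
opening: 0.138
grasp_force: 30.0
```

Request:
{"name": "play_rows", "arguments": {
  "motion": [
    [[0, 0, 0, 0, 0, 0], [0, 0, 0, 0, 0, 0], [0, 0, 0, 0, 0, 0]]
  ]
}}

```text
time_s: 10.43
position: [0.573, -0.0249, 0.0794]
tcp_rot: [[0.986, 0.165, 0.005], [0.165, -0.986, -0.001], [0.005, 0.002, -1.0]]
force: [-0.6, -0.2, 9.7]
opening: 0.138
grasp_force: 30.0
```

```bash
sed -i 's/,s\["grasp_force"\].*$/,round(s["grasp_force"],1))/' st.py; python3 st.py
```

```text
10.43 [ 0.573  -0.0249  0.0794] ych -0.0311 lat 0.0006 yaw toolx rel ch -90.0 F along -0.11 lat -0.62 z 9.72 [-0.047  0.081  0.02 ] [ 0.0051 -0.0014 -1.    ] 30.0
```

Turned. Now I'll centre laterally by feel, since tool x is now the lateral direction.

Request:
{"name": "play_rows", "arguments": {
  "motion": [
    [[-0.0005, 0, 0, 0, 0, 0], [-0.001, 0, 0, 0, 0, 0], [-0.001, 0, 0, 0, 0, 0], [-0.001, 0, 0, 0, 0, 0], [-0.001, 0, 0, 0, 0, 0]]
  ]
}}

```text
time_s: 10.85
position: [0.5727, -0.025, 0.0796]
tcp_rot: [[0.986, 0.165, 0.007], [0.165, -0.986, -0.001], [0.007, 0.002, -1.0]]
force: [0.8, 0.4, 9.3]
opening: 0.137
grasp_force: 30.0
```

```bash
python3 st.py; python3 - <<'E'
from h import *
w=imaging.capture("wrist");f=w["frame"]
cv2.imwrite("pics/w6.png",f[:,:,::-1])
E
```

```text
10.85 [ 0.5727 -0.025   0.0796] ych -0.0312 lat 0.0004 yaw toolx rel ch -90.02 F along 0.27 lat 0.88 z 9.31 [ 0.1   -0.076  0.036] [ 0.0069 -0.0013 -1.    ] 30.0
```

Request:
{"name": "play_rows", "arguments": {
  "motion": [
    [[-0.0005, 0, 0, 0, 0, 0], [-0.001, 0, 0, 0, 0, 0], [-0.001, 0, 0, 0, 0, 0], [-0.001, 0, 0, 0, 0, 0]]
  ]
}}

```text
time_s: 11.23
position: [0.5725, -0.0251, 0.0798]
tcp_rot: [[0.986, 0.164, 0.009], [0.164, -0.986, -0.001], [0.008, 0.003, -1.0]]
force: [1.8, 0.8, 8.8]
opening: 0.14
grasp_force: 30.0
```

```bash
python3 st.py
```

```text
11.23 [ 0.5725 -0.0251  0.0798] ych -0.0312 lat 0.0002 yaw toolx rel ch -90.03 F along 0.50 lat 1.95 z 8.85 [ 0.306 -0.33  -0.049] [ 0.0087 -0.0012 -1.    ] 30.0
```

View pics/w6.png

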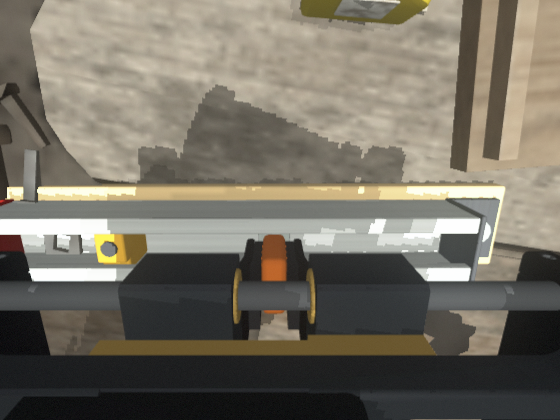

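```bash
python3 - <<'E'
from h import *
w=imaging.capture("wrist");f=w["frame"]
s=bot.read_state();T,R=s["position"],s["tcp_rot"]
u=np.array([-.165,.9863]);l=np.array([.9863,.165]);mid=np.array([.5672,.0057])
for c in(170,200,215,330,350): print(c,f[180:285,c].mean(1).astype(int).tolist())
def pt(lat,y,z): return np.r_[mid+lat*l+y*u,z]
for lat in(-.0205,-.011,.011,.0205): print("lat",lat,[proj(w,pt(lat,y,.053))[0].round(1).tolist() for y in(-.01,-.05)])
for dx in(-.015,.015): print("tab top end",dx,proj(w,T+R@[dx,0,-.0154]).round(1),"nut plate corner",proj(w,T+R@[dx*1.1,0,.034]).round(1))
m,st=orange(f);print(st)
for c in range(266,284,4): v=np.where(m[:,c])[0];print(c,v.min(),v.max())
E
```

```text
170 [78, 76, 77, 90, 109, 118, 139, 163, 174, 179, 178, 176, 175, 174, 172, 169, 168, 166, 165, 152, 129, 115, 115, 114, 115, 116, 116, 117, 117, 114, 115, 113, 113, 112, 113, 115, 114, 116, 141, 166, 171, 171, 172, 172, 172, 174, 176, 178, 179, 178, 174, 175, 167, 165, 173, 179, 178, 176, 177, 177, 179, 183, 183, 183, 182, 178, 176, 175, 176, 175, 176, 168, 138, 86, 50, 43, 43, 43, 40, 41, 40, 42, 39, 38, 41, 42, 38, 41, 40, 39, 40, 38, 38, 37, 36, 37, 37, 37, 37, 36, 36, 39, 36, 38, 47]
200 [77, 78, 80, 90, 107, 119, 143, 167, 176, 180, 179, 177, 173, 171, 164, 161, 161, 161, 162, 151, 127, 116, 114, 113, 113, 116, 115, 115, 116, 115, 113, 113, 111, 114, 112, 114, 113, 119, 142, 166, 170, 169, 171, 173, 173, 174, 175, 178, 178, 177, 174, 172, 165, 161, 172, 178, 176, 175, 176, 177, 178, 181, 181, 182, 180, 175, 175, 173, 171, 173, 173, 167, 136, 86, 51, 40, 43, 39, 43, 42, 42, 39, 40, 41, 41, 40, 39, 38, 40, 40, 38, 37, 40, 37, 37, 36, 38, 36, 36, 38, 36, 36, 35, 34, 45]
215 [89, 89, 90, 98, 111, 119, 146, 168, 177, 181, 180, 178, 173, 170, 166, 161, 162, 162, 161, 149, 126, 114, 1
[... 1070 characters left out ...]
152, 170, 174, 175, 178, 180, 180, 179, 179, 177, 201, 214, 216, 213, 194, 180, 181, 181, 182, 184, 186, 184, 183, 181, 182, 182, 182, 181, 181, 182, 181, 179, 177, 169, 138, 90, 53, 46, 46, 46, 43, 46, 43, 45, 43, 42, 43, 45, 40, 42, 42, 42, 42, 40, 42, 41, 40, 40, 39, 41, 40, 39, 39, 37, 37, 37, 46]
lat -0.0205 [[239.6, 280.3], [305.2, 280.2]]
lat -0.011 [[239.1, 266.2], [305.6, 266.0]]
lat 0.011 [[237.9, 232.0], [306.7, 231.8]]
lat 0.0205 [[237.4, 216.5], [307.1, 216.3]]
tab top end -0.015 [[274.8 314.7]] nut plate corner [[274.5 267.9]]
tab top end 0.015 [[274.8 257.5]] nut plate corner [[274.5 218.3]]
[ 261  235   26   46 1077]
266 236 280
270 235 280
274 235 280
278 235 280
282 237 280
```

Request:
{"name": "play_rows", "arguments": {
  "motion": [
    [[-0.0005, 0, 0, 0, 0, 0], [-0.001, 0, 0, 0, 0, 0], [-0.0015, 0, 0, 0, 0, 0], [-0.0015, 0, 0, 0, 0, 0], [-0.0015, 0, 0, 0, 0, 0]]
  ]
}}

```text
time_s: 11.7
position: [0.5712, -0.0255, 0.0798]
tcp_rot: [[0.986, 0.165, 0.009], [0.165, -0.986, -0.002], [0.009, 0.003, -1.0]]
force: [2.0, 0.3, 9.3]
opening: 0.135
grasp_force: 30.0
```

```bash
python3 st.py
```

```text
11.7 [ 0.5712 -0.0255  0.0798] ych -0.0314 lat -0.0012 yaw toolx rel ch -90.02 F along -0.05 lat 2.07 z 9.33 [ 0.18  -0.301  0.009] [ 0.0092 -0.0016 -1.    ] 30.0
```

It slipped at about 2 N of friction and is now close to centred. I'll relax the lateral load and slide towards the red end.

Request:
{"name": "play_rows", "arguments": {
  "motion": [
    [[0.0015, 0, 0, 0, 0, 0], [0.0015, -0.005, 0, 0, 0, 0], [0.0015, -0.01, 0, 0, 0, 0], [0.0015, -0.015, 0, 0, 0, 0], [0.0015, -0.02, 0, 0, 0, 0], [0.0015, -0.025, 0, 0, 0, 0], [0.0015, -0.03, 0, 0, 0, 0], [0.0015, -0.03, 0, 0, 0, 0]]
  ]
}}

```text
time_s: 12.37
position: [0.5663, 0.0048, 0.0795]
tcp_rot: [[0.986, 0.166, 0.006], [0.166, -0.986, -0.002], [0.006, 0.003, -1.0]]
force: [0.1, 0.1, 9.0]
opening: 0.135
grasp_force: 30.0
```

```bash
python3 st.py
```

```text
12.37 [0.5663 0.0048 0.0795] ych -0.0007 lat -0.0010 yaw toolx rel ch -89.94 F along 0.13 lat 0.12 z 8.97 [0.001 0.056 0.016] [ 0.0061 -0.0016 -1.    ] 30.0
```

Request:
{"name": "play_rows", "arguments": {
  "motion": [
    [[0, -0.006, 0, 0, 0, 0], [0, -0.012, 0, 0, 0, 0], [0, -0.018, 0, 0, 0, 0], [0, -0.024, 0, 0, 0, 0], [0, -0.03, 0, 0, 0, 0], [0, -0.035, 0, 0, 0, 0], [0, -0.038, 0, 0, 0, 0], [0, -0.038, 0, 0, 0, 0]]
  ]
}}

```text
time_s: 13.03
position: [0.56, 0.0423, 0.0795]
tcp_rot: [[0.986, 0.166, 0.006], [0.166, -0.986, -0.001], [0.006, 0.002, -1.0]]
force: [-0.1, -0.1, 9.5]
opening: 0.137
grasp_force: 30.0
```

```bash
python3 st.py
```

```text
13.03 [0.56   0.0423 0.0795] ych 0.0373 lat -0.0010 yaw toolx rel ch -89.94 F along -0.09 lat -0.07 z 9.51 [-0.074  0.106  0.014] [ 0.0059 -0.0013 -1.    ] 30.0
```

Now I'll feel for the stop, expected at a nut position of about 0.050, in 1 mm steps.

Request:
{"name": "play_rows", "arguments": {
  "motion": [
    [[0, -0.0015, 0, 0, 0, 0], [0, -0.003, 0, 0, 0, 0], [0, -0.0045, 0, 0, 0, 0], [0, -0.006, 0, 0, 0, 0], [0, -0.007, 0, 0, 0, 0], [0, -0.008, 0, 0, 0, 0], [0, -0.008, 0, 0, 0, 0], [0, -0.008, 0, 0, 0, 0]]
  ]
}}

```text
time_s: 13.7
position: [0.5589, 0.0496, 0.0794]
tcp_rot: [[0.986, 0.166, 0.006], [0.166, -0.986, -0.002], [0.006, 0.002, -1.0]]
force: [1.1, -1.6, 8.8]
opening: 0.131
grasp_force: 30.0
```

```bash
python3 st.py
```

```text
13.7 [0.5589 0.0496 0.0794] ych 0.0447 lat -0.0010 yaw toolx rel ch -89.96 F along -1.80 lat 0.80 z 8.81 [-0.323  0.058 -0.03 ] [ 0.006  -0.0015 -1.    ] 30.0
```

Request:
{"name": "play_rows", "arguments": {
  "motion": [
    [[0, -0.0005, 0, 0, 0, 0], [0, -0.001, 0, 0, 0, 0], [0, -0.0015, 0, 0, 0, 0], [0, -0.002, 0, 0, 0, 0], [0, -0.002, 0, 0, 0, 0]]
  ]
}}

```text
time_s: 14.12
position: [0.5585, 0.0515, 0.0794]
tcp_rot: [[0.986, 0.166, 0.006], [0.166, -0.986, -0.002], [0.006, 0.003, -1.0]]
force: [1.2, -1.8, 9.2]
opening: 0.136
grasp_force: 30.0
```

```bash
python3 st.py
```

```text
14.12 [0.5585 0.0515 0.0794] ych 0.0466 lat -0.0010 yaw toolx rel ch -89.96 F along -1.97 lat 0.86 z 9.17 [-0.384  0.052 -0.004] [ 0.006  -0.0017 -1.    ] 30.0
```

Still moving with constant drag, so this is friction and not the stop. I'll continue.

Request:
{"name": "play_rows", "arguments": {
  "motion": [
    [[0, -0.0005, 0, 0, 0, 0], [0, -0.001, 0, 0, 0, 0], [0, -0.0015, 0, 0, 0, 0], [0, -0.002, 0, 0, 0, 0], [0, -0.002, 0, 0, 0, 0]]
  ]
}}

```text
time_s: 14.53
position: [0.5582, 0.0535, 0.0794]
tcp_rot: [[0.986, 0.166, 0.006], [0.166, -0.986, -0.002], [0.006, 0.003, -1.0]]
force: [0.2, -2.0, 9.8]
opening: 0.138
grasp_force: 30.0
```

```bash
python3 st.py
```

```text
14.53 [0.5582 0.0535 0.0794] ych 0.0486 lat -0.0010 yaw toolx rel ch -89.96 F along -1.97 lat -0.16 z 9.76 [-0.404  0.082  0.009] [ 0.006  -0.0017 -1.    ] 30.0
```

Request:
{"name": "play_rows", "arguments": {
  "motion": [
    [[0, -0.0005, 0, 0, 0, 0], [0, -0.001, 0, 0, 0, 0], [0, -0.0015, 0, 0, 0, 0], [0, -0.0015, 0, 0, 0, 0]]
  ]
}}

```text
time_s: 14.87
position: [0.558, 0.0549, 0.0794]
tcp_rot: [[0.986, 0.166, 0.006], [0.166, -0.986, -0.002], [0.006, 0.003, -1.0]]
force: [0.4, -0.4, 9.5]
opening: 0.134
grasp_force: 30.0
```

```bash
python3 st.py
```

```text
14.87 [0.558  0.0549 0.0794] ych 0.0501 lat -0.0010 yaw toolx rel ch -89.96 F along -0.45 lat 0.32 z 9.55 [-0.427  0.038  0.015] [ 0.006  -0.0016 -1.    ] 30.0
```

Request:
{"name": "play_rows", "arguments": {
  "motion": [
    [[0, -0.0005, 0, 0, 0, 0], [0, -0.001, 0, 0, 0, 0], [0, -0.001, 0, 0, 0, 0]]
  ]
}}

```text
time_s: 15.12
position: [0.558, 0.0552, 0.0794]
tcp_rot: [[0.986, 0.166, 0.006], [0.166, -0.986, -0.003], [0.006, 0.004, -1.0]]
force: [-0.2, -5.1, 10.0]
opening: 0.138
grasp_force: 30.0
```

```bash
python3 st.py
```

```text
15.12 [0.558  0.0552 0.0794] ych 0.0504 lat -0.0009 yaw toolx rel ch -89.93 F along -5.03 lat -1.04 z 9.96 [-0.822  0.105 -0.015] [ 0.0062 -0.0028 -1.    ] 30.0
```

Request:
{"name": "play_rows", "arguments": {
  "motion": [
    [[0, -0.0005, 0, 0, 0, 0], [0, -0.001, 0, 0, 0, 0], [0, -0.001, 0, 0, 0, 0]]
  ]
}}

```text
time_s: 15.37
position: [0.558, 0.0554, 0.0795]
tcp_rot: [[0.986, 0.167, 0.006], [0.167, -0.986, -0.004], [0.006, 0.005, -1.0]]
force: [-0.2, -7.4, 8.9]
opening: 0.138
grasp_force: 30.0
```

```bash
python3 st.py
```

```text
15.37 [0.558  0.0554 0.0795] ych 0.0506 lat -0.0009 yaw toolx rel ch -89.89 F along -7.29 lat -1.39 z 8.95 [-1.432  0.046 -0.033] [ 0.0065 -0.0041 -1.    ] 30.0
```

Contact: it stalled at ych 0.0505 with about 5–7 N, which matches the camera estimate. I'll relax the push and then let the nut rise.

Request:
{"name": "play_rows", "arguments": {
  "motion": [
    [[0, 0.001, 0, 0, 0, 0], [0, 0.0017, 0, 0, 0, 0], [0, 0.0017, 0, 0, 0, 0], [0, 0.0017, -0.001, 0, 0, 0], [0, 0.0017, -0.002, 0, 0, 0], [0, 0.0017, -0.003, 0, 0, 0], [0, 0.0017, -0.003, 0, 0, 0], [0, 0.0017, -0.003, 0, 0, 0]]
  ]
}}

```text
time_s: 16.03
position: [0.5579, 0.0551, 0.0822]
tcp_rot: [[0.986, 0.166, 0.006], [0.166, -0.986, -0.002], [0.006, 0.003, -1.0]]
force: [1.0, -2.6, 7.2]
opening: 0.133
grasp_force: 30.0
```

```bash
python3 st.py
```

```text
16.03 [0.5579 0.0551 0.0822] ych 0.0503 lat -0.0010 yaw toolx rel ch -89.97 F along -2.70 lat 0.58 z 7.19 [-0.451 -0.033  0.085] [ 0.0059 -0.0017 -1.    ] 30.0
```

Request:
{"name": "play_rows", "arguments": {
  "motion": [
    [[0, 0, -0.0005, 0, 0, 0], [0, 0, -0.001, 0, 0, 0], [0, 0, -0.0015, 0, 0, 0], [0, 0, -0.0015, 0, 0, 0], [0, 0, -0.0015, 0, 0, 0]]
  ]
}}

```text
time_s: 16.45
position: [0.5579, 0.0552, 0.0835]
tcp_rot: [[0.986, 0.166, 0.006], [0.166, -0.986, -0.002], [0.005, 0.003, -1.0]]
force: [0.7, -2.5, 6.6]
opening: 0.132
grasp_force: 30.0
```

```bash
python3 st.py
```

```text
16.45 [0.5579 0.0552 0.0835] ych 0.0503 lat -0.0010 yaw toolx rel ch -89.96 F along -2.60 lat 0.27 z 6.64 [-0.467 -0.051  0.018] [ 0.0057 -0.0017 -1.    ] 30.0
```

Request:
{"name": "play_rows", "arguments": {
  "motion": [
    [[0, 0, -0.0005, 0, 0, 0], [0, 0, -0.001, 0, 0, 0], [0, 0, -0.0015, 0, 0, 0], [0, 0, -0.0015, 0, 0, 0], [0, 0, -0.0015, 0, 0, 0]]
  ]
}}

```text
time_s: 16.87
position: [0.5578, 0.0552, 0.0843]
tcp_rot: [[0.986, 0.165, 0.005], [0.165, -0.986, -0.001], [0.005, 0.002, -1.0]]
force: [3.8, -4.0, 3.5]
opening: 0.138
grasp_force: 30.0
```

```bash
python3 st.py
```

```text
16.87 [0.5578 0.0552 0.0843] ych 0.0503 lat -0.0011 yaw toolx rel ch -89.98 F along -4.57 lat 3.11 z 3.47 [-0.751 -0.571 -0.021] [ 0.0052 -0.0015 -1.    ] 30.0
```

Request:
{"name": "play_rows", "arguments": {
  "motion": [
    [[0, 0, -0.0005, 0, 0, 0], [0, 0, -0.001, 0, 0, 0], [0, 0, -0.001, 0, 0, 0], [0, 0, -0.001, 0, 0, 0]]
  ]
}}

```text
time_s: 17.2
position: [0.5577, 0.0552, 0.0844]
tcp_rot: [[0.986, 0.165, 0.005], [0.165, -0.986, -0.001], [0.005, 0.002, -1.0]]
force: [5.0, -4.7, -4.1]
opening: 0.138
grasp_force: 30.0
```

```bash
python3 st.py
```

```text
17.2 [0.5577 0.0552 0.0844] ych 0.0504 lat -0.0012 yaw toolx rel ch -89.99 F along -5.44 lat 4.17 z -4.07 [-0.787 -0.847  0.033] [ 0.0048 -0.0014 -1.    ] 30.0
```

The grooves have caught: the rise stopped after about 4.8 mm. I'll unload the wrist, then release.

Request:
{"name": "play_rows", "arguments": {
  "motion": [
    [[0.001, 0.0008, 0.0007, 0, 0, 0], [0.002, 0.0013, 0.0008, 0, 0, 0], [0.002, 0.0013, 0.0008, 0, 0, 0], [0.002, 0.0013, 0.0008, 0, 0, 0]]
  ]
}}

```text
time_s: 17.53
position: [0.558, 0.0551, 0.0843]
tcp_rot: [[0.986, 0.165, 0.001], [0.165, -0.986, -0.0], [0.001, 0.0, -1.0]]
force: [2.0, -3.0, 4.5]
opening: 0.135
grasp_force: 30.0
```

```bash
python3 st.py
```

```text
17.53 [0.558  0.0551 0.0843] ych 0.0502 lat -0.0009 yaw toolx rel ch -89.99 F along -3.29 lat 1.50 z 4.46 [-0.418 -0.27   0.029] [ 9.e-04 -1.e-04 -1.e+00] 30.0
```

Request:
{"name": "play_rows", "arguments": {
  "motion": [
    [[0.0005, 0.0008, -0.0003, 0, 0, 0], [0.0005, 0.0008, -0.0003, 0, 0, 0], [0.0005, 0.0008, -0.0003, 0, 0, 0]]
  ]
}}

```text
time_s: 17.78
position: [0.558, 0.0549, 0.0843]
tcp_rot: [[0.986, 0.165, -0.0], [0.165, -0.986, 0.001], [-0.0, -0.001, -1.0]]
force: [1.3, 0.7, 4.6]
opening: 0.139
grasp_force: 30.0
```

Request:
{"name": "play_rows", "arguments": {
  "motion": [
    [[0, 0, 0, 0, 0, 0], [0, 0, 0, 0, 0, 0], [0, 0, 0, 0, 0, 0], [0, 0, 0, 0, 0, 0], [0, 0, 0, 0, 0, 0]]
  ],
  "fingers": 0.04
}}

```text
time_s: 18.2
position: [0.5575, 0.0545, 0.0838]
tcp_rot: [[0.986, 0.165, -0.002], [0.165, -0.986, 0.0], [-0.002, -0.0, -1.0]]
force: [-0.9, 0.2, -0.0]
opening: 0.413
grasp_force: 0.0
```

```bash
python3 st.py
```

```text
18.2 [0.5575 0.0545 0.0838] ych 0.0497 lat -0.0015 yaw toolx rel ch -90.0 F along 0.34 lat -0.90 z -0.01 [-0.008  0.141 -0.021] [-1.7e-03  2.0e-04 -1.0e+00] 0.0
```

Request:
{"name": "play_rows", "arguments": {
  "motion": [
    [[0, 0, -0.01, 0, 0, 0], [0, 0, -0.03, 0, 0, 0], [0, 0, -0.055, 0, 0, 0], [0, 0, -0.08, 0, 0, 0], [0, 0, -0.1, 0, 0, 0], [0, 0, -0.1, 0, 0, 0], [0, 0, -0.1, 0, 0, 0], [0, 0, -0.1, 0, 0, 0]]
  ]
}}

```text
time_s: 18.87
position: [0.5575, 0.0545, 0.184]
tcp_rot: [[0.986, 0.165, -0.001], [0.165, -0.986, 0.0], [-0.001, -0.0, -1.0]]
force: [-1.4, -0.5, -0.4]
opening: 0.459
grasp_force: 0.0
```

```bash
python3 st.py; python3 - <<'E'
from h import *
w=imaging.capture("wrist");f=w["frame"]
cv2.imwrite("pics/w7.png",cv2.resize(f[100:300,134:414,::-1],None,fx=2.8,fy=2.8,interpolation=cv2.INTER_CUBIC))
E
```

```text
18.87 [0.5575 0.0545 0.184 ] ych 0.0497 lat -0.0015 yaw toolx rel ch -90.0 F along -0.22 lat -1.46 z -0.37 [-0.005  0.102  0.03 ] [-1.1e-03  1.0e-04 -1.0e+00] 0.0
```

View pics/w7.png

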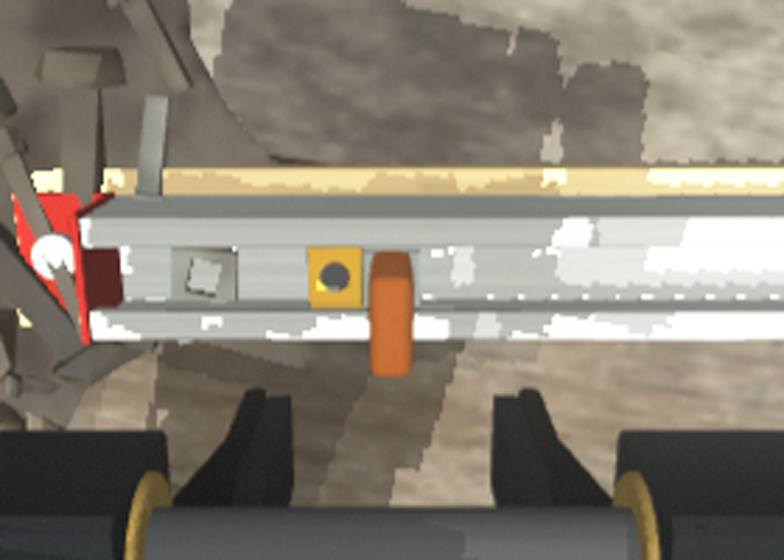

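The nut stands square across the slot at (391,313), next to the yellow stop's right edge at (362,275). The robot is clear of it.

```bash
python3 -c "
from rig import bot
print(bot.hand_in())"
```

```text
the job is handed in; nothing more can be done
None
```

I fitted the spring nut crosswise in the channel against the yellow stop, with its grooves caught on the lips, let go and handed the job in at about 19 s; the hand-in call returned no verdict.

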